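# Return four bottles to their colour-coded stands

## Task

Tidy the bench: put each of the four bottles upright into the round stand of its own colour - the blue bottle in the blue stand, the jar with the green lid in the green one, the bottle with the black stopper in the black one and the all-orange bottle in the orange one - so that each stands flat on the floor of its stand. Set them down rather than dropping them, and leave the green flask and the clear open bottle standing where they are.

Things in the scene. Friction and masses are not known exactly. Their poses are not given: they have to be found in the camera images.
- blue_bottle: Blue tablet bottle with a white ribbed screw cap, 78 mm tall: body 36 mm diameter, cap 40 mm diameter from 59 to 78 mm above the base; grip at the cap, fingers from above. 0.05 kg. Loose, stands upright on the table; origin at the centre of its underside, z axis up the bottle. Its true mass may be 0.8 to 1.4 times that.
- green_lid_jar: Slim clear jar with a green screw lid, 37 mm diameter, 90 mm tall, straight-sided up to 80 mm. 0.09 kg. Loose, stands upright on the table; origin at the centre of its underside, z axis up the bottle. Its true mass may be 0.8 to 1.4 times that.
- black_stopper_bottle: Brown-orange glass bottle with a BLACK stopper, 84 mm tall: straight round body 42 mm diameter up to 53 mm, above that a narrower neck and stopper; grip the body, below 50 mm. 0.11 kg. Loose, stands upright on the table; origin at the centre of its underside, z axis up the bottle. Its true mass may be 0.8 to 1.4 times that.
- orange_bottle: Orange glass bottle with an ORANGE glass stopper, 99 mm tall: straight round body 52 mm diameter up to 62 mm, above that a narrower neck and stopper; grip the body, below 60 mm. 0.11 kg. Loose, stands upright on the table; origin at the centre of its underside, z axis up the bottle. Its true mass may be 0.8 to 1.4 times that.
- stand_blue: Blue round bottle stand, a low cup: outside diameter 64 mm, 14 mm high, round recess of 56 mm diameter with 4 mm walls and a flat floor 4 mm above the table; a small tab with a blank white card on its own -x side. The place of the blue bottle. Fixed to the table. Origin on its axis at table height, z up.
- stand_green: Green round bottle stand, a low cup: outside diameter 64 mm, 14 mm high, round recess of 56 mm diameter with 4 mm walls and a flat floor 4 mm above the table; a small tab with a blank white card on its own -x side. The place of the jar with the green lid. Fixed to the table. Origin on its axis at table height, z up.
- stand_black: Black round bottle stand, a low cup: outside diameter 68 mm, 14 mm high, round recess of 60 mm diameter with 4 mm walls and a flat floor 4 mm above the table; a small tab with a blank white card on its own -x side. The place of the bottle with the black stopper. Fixed to the table. Origin on its axis at table height, z up.
- stand_orange: Orange round bottle stand, a low cup: outside diameter 78 mm, 14 mm high, round recess of 70 mm diameter with 4 mm walls and a flat floor 4 mm above the table; a small tab with a blank white card on its own -x side. The place of the all-orange bottle. Fixed to the table. Origin on its axis at table height, z up.
- green_flask: Small conical flask with green salt and a glass rod in it, 51 mm diameter at the base, 108 mm tall with the rod; a bystander, to be left alone. Loose, stands upright on the table; origin at the centre of its underside, z axis up the bottle.
- clear_bottle: Small open colourless bottle with a round belly, 50 mm diameter, 72 mm tall; a bystander, to be left alone. Loose, stands upright on the table; origin at the centre of its underside, z axis up the bottle.
There are look-alikes about, which are no part of the job. What is shaped like the orange_bottle but purple or turquoise is not meant.

How it is judged:
By the outcome, as a careful person would: the job done as asked, in the order asked, and still so for the second after the job is handed in, with the robot touching nothing.
It also fails if it takes over 99 s, if anything falls off the work surface, if the arm or the gripper's body presses on something with over 40 N, if the wrist force passes 120 N, or if a joint passes its speed limit or range.

## Robot

A 7-joint arm with a two-finger parallel gripper is mounted at the origin on a cart in front of the work surface, level with it; the furniture and walls round the work are solid. World frame = base frame: x ahead of the robot, y to its left, z up, the work surface at z = 0. Lengths are in m, angles in degrees, forces in N, time in s.
With the tool pointing down it reaches from about 0.4 to 0.875 m from the base axis. Payload 6.5 kg.
Tool frame: the origin (TCP) lies at the very end of the fingers, on their centre line; the grasp point (between the pads) lies 19 mm behind it (bot.grip_point_offset is the z of the grasp point in the tool frame, in m); z points along the fingers, y is the line along which they close (so a half turn about z gives the same grasp; the last joint's range is limited). The gripper opens to 85 mm and grips with 20 to 120 N. Pads are 22 mm wide; open, the fingers measure 114 mm over their backs; the gripper's body (76 mm by 85 mm) begins 54 mm behind the grasp point. The pads swing forward as they close: fully open they stand 13 mm farther back than shut.
Start: joints at [-75.756, 30.733, -0.252, 88.115, 0.149, 61.152, -4.079], TCP at [0.201, 0.618, 0.231] pointing down, gripper open.
Joint ranges: [-154.64, 154.64], [-21.42, 123.67], [-72.66, 72.17], [13.99, 137.28], [-74.86, 254.86], [10.95, 109.41], [-158.01, 158.01]. Speed limits (degrees/s): [136.94, 136.94, 180, 180, 180, 180, 180].

## Interface

Orientations are given as a 3x3 rotation matrix whose columns are the frame's x, y, z axes.
In Python, from plant import bot gives the robot as it stands.
- The arm moves only by the shell command python3 -m pendant 'ROWS' [OPENING]. ROWS is JSON, a list of rows, each an object of numbers: "tx", "ty", "tz": the shift along the tool's x, y, z as a fraction of full scale; "rx", "ry", "rz": the turn, a rotation vector about the tool's x, y, z as a fraction of full scale. A call has 1 to 8 rows; each row is the pose to reach, as a shift and turn from the pose commanded when the call began, along the tool's axes at that moment; what a row does not reach only later rows make up. Full scale, the value 1, is 0.4 m for a shift and 45 degrees for a turn. A row lasts 1/8 s, in which the tool goes at most 62.5 mm and 10.7 degrees, less where a joint would pass 70% of its speed; a pose out of reach is approached as far as the arm can. A call with a number of a shift or a turn outside -1 to 1 is refused whole. A call with a gripper value outside its range is refused whole. OPENING is the opening, from -1 (shut) to 1 (fully open), set as the call begins (- or left out, the last holds). The fingers move at their own pace and stop on an object; the grip force is fixed at half the most. Time passes only in rows, so rows that repeat a pose let the fingers close. It gives the time, the measured TCP pose, the force, the opening and the grip force at its end, in the units of the state.
- bot.sense(): the state, without advancing time (a new reading comes with each control period).
- bot.capture(name): name is "scene" or "top" or "wrist"; returns a dict with "image" (480x640x3 uint8, blue, green, red), "fovy" (degrees; the focal length in pixels is half the picture's height over the tangent of half this angle, whatever the lens; pixels are square), "cx", "cy" (the principal point, pixels), "cam_to_world" (4x4, takes a point from camera to world coordinates); the wrist camera has in their place "mount" (4x4, takes a point from camera to tool coordinates, whose origin is the TCP and whose axes are the flange's). Camera axes: x right, y up, looking along -z (the intrinsics and any distortion apply to the point x, -y, -z); pixel columns grow to the right and rows downward; lengths in m; the calibration is good to about 2 mm. A picture is of the moment at which its call begins: read the wrist's pose just before it. There is no depth.
- bot.job_done(): hands the job in; it is judged then, once.
The state is a dict: "clock": time; "joint_positions": joint angles; "qd": joint speeds; "tau": joint torques, N m; "tcp_pos": TCP position; "eef_rot": TCP orientation; "wrist_force": force on the tool from outside, world axes, zero at the start; "torque": the same for the moment, N m; "finger_gap": opening from 0.0 (shut) to 1.0 (fully open); "gripper_force": force on a finger pad.
Only numpy, scipy, OpenCV 4.12 (cv2) and the standard library are available. Lean on these libraries where they do the work, as an engineer would, in place of code of your own. Each camera call takes 0.05 s, during which the arm holds its last target. There are 200 camera calls.

## Working session

There is one attempt and no reset: what is moved stays moved. The work goes in short steps, Python scripts to look and compute and a shell command to move; the robot and the scene stay as the last step left them, time stands still between calls to the robot, and variables do not carry over. Pictures are saved under pics/ and viewed, at most 14 in all, crops included, and the job is handed in when it is done.

```bash
ls; mkdir -p pics; python3 - <<'E'
from plant import bot
import cv2,numpy as np
s=bot.sense();print(s);print(bot.grip_point_offset)
for n in("scene","top"):
    c=bot.capture(n);cv2.imwrite(f"pics/{n}0.png",c["image"]);print({k:v for k,v in c.items() if k!="image"})
E
```

```text
pics
{'clock': 0.0, 'joint_positions': array([-75.75894423,  30.77702271,  -0.25302281,  88.17006069,
         0.14996633,  61.15047616,  -4.07952688]), 'qd': array([-0.0021557 ,  0.1293765 ,  0.03939097,  0.05127682,  0.0553079 ,
       -0.02589937, -0.08909219]), 'tau': array([ 4.43897952e-04, -5.83426023e+01,  1.04891136e+00, -2.59092128e+01,
        1.23312586e-02,  9.66680091e-03, -8.45838599e-06]), 'tcp_pos': array([0.2010722 , 0.61747047, 0.230423  ]), 'eef_rot': array([[-9.50891307e-01,  3.09524761e-01, -3.79333619e-04],
       [ 3.09524957e-01,  9.50889880e-01, -1.65438223e-03],
       [-1.51367764e-04, -1.69055090e-03, -9.99998560e-01]]), 'wrist_force': array([-0.07403456,  0.22431471,  0.13435077]), 'torque': array([ 0.01158737,  0.03823053, -0.04027842]), 'gripper_force': 0.0, 'finger_gap': 0.999269009546191}
-0.0187
{'fovy': 50.2525850510419, 'cx': 313.5867176729382, 'cy': 238.08291469537392, 'cam_to_world': array([[ 0.77624615,  0.31842579, -0.54410195, -0.01293901],
       [-0.63032614,  0.40767356, -0.66067483, -0.42237162],
       [ 0.01144007,  0.85580797,  0.51716713,  0.52423435],
       [ 0.        ,  0.        ,  0.        ,  1.        ]])}
{'fovy': 53.50128719655085, 'cx': 317.39119040628105, 'cy': 240.21830826132455, 'cam_to_world': array([[-0.00492782,  0.98840893, -0.15173497,  0.33135273],
       [-0.9998285 , -0.00757876, -0.01689746,  0.20599172],
       [-0.01785156,  0.15162568,  0.98827677,  1.01694825],
       [ 0.        ,  0.        ,  0.        ,  1.        ]])}
```

View pics/top0.png

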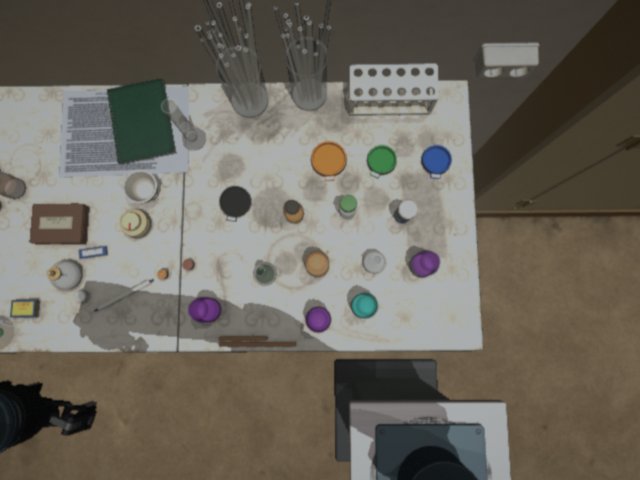

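View pics/scene0.png

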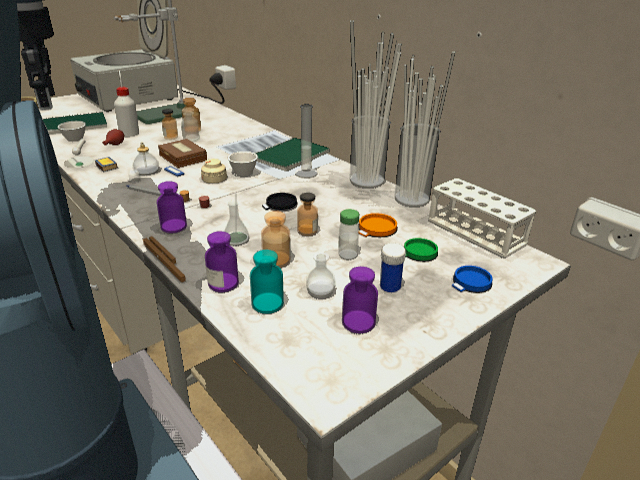

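The top view shows the stands: black (235,201), orange (328,159), green (381,160) and blue (436,159). The bottles are black-stopper (293,211), jar (347,205), blue (405,210) and orange (317,263). The bystanders are the flask at (264,271) and the clear bottle at (374,261), with the purple and turquoise look-alikes further forward. Next I'll enlarge both views for measuring.

```bash
python3 - <<'E'
import cv2
t=cv2.imread("pics/top0.png")[140:330,200:460];cv2.imwrite("pics/topc.png",cv2.resize(t,None,fx=3,fy=3,interpolation=cv2.INTER_CUBIC))
t=cv2.imread("pics/scene0.png")[170:340,140:500];cv2.imwrite("pics/scenec.png",cv2.resize(t,None,fx=2.2,fy=2.2,interpolation=cv2.INTER_CUBIC))
E
```

```text
(no output)
```

View pics/topc.png

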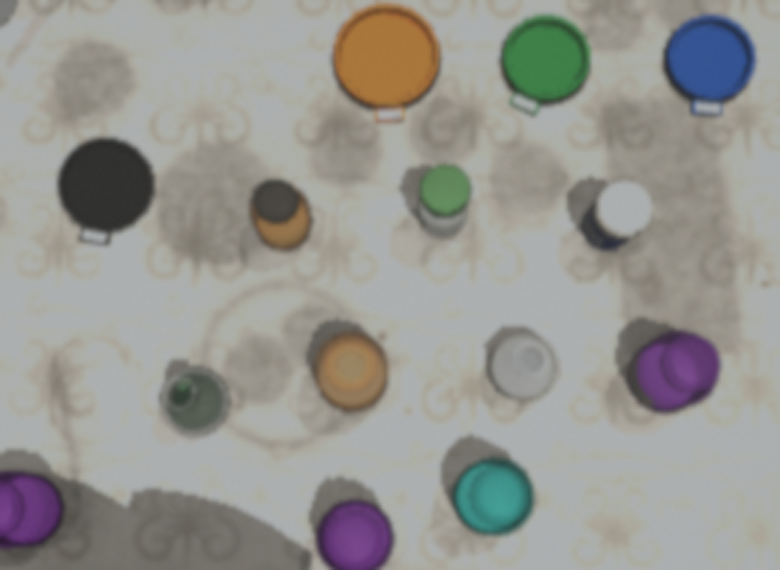

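View pics/scenec.png

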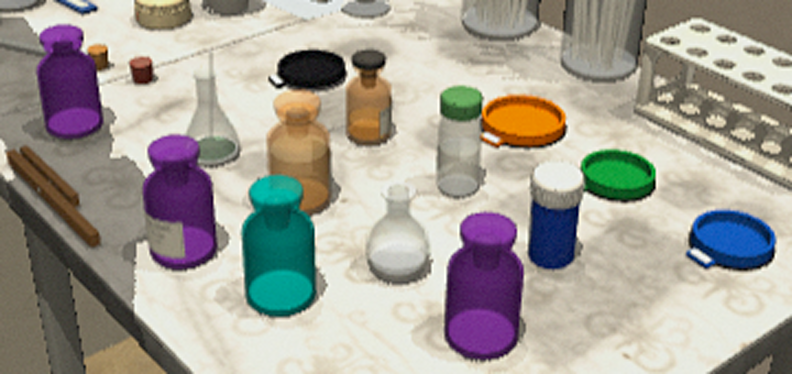

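The crops show each cap clearly: white cap at crop (624,208), green lid (445,189), black stopper (276,202), orange bottle (350,370). I'll measure these with masks and rays.

```bash
cat > h.py <<'E'
import cv2,numpy as np
from plant import bot
def K(c):
    f=240/np.tan(np.radians(c["fovy"]/2)); return f,c["cx"],c["cy"]
def ray(c,u,v,z,T=None):
    f,cx,cy=K(c);T=c["cam_to_world"] if T is None else T
    d=T[:3,:3]@np.array([(u-cx)/f,-(v-cy)/f,-1]);o=T[:3,3]
    return o+d*(z-o[2])/d[2]
def proj(c,p,T=None):
    f,cx,cy=K(c);T=c["cam_to_world"] if T is None else T
    q=T[:3,:3].T@(np.array(p)-T[:3,3]);return np.array([cx+f*q[0]/-q[2],cy-f*q[1]/-q[2]])
def tri(ca,pa,cb,pb):
    A=[];b=[]
    for c,(u,v) in((ca,pa),(cb,pb)):
        f,cx,cy=K(c);T=c["cam_to_world"];d=T[:3,:3]@np.array([(u-cx)/f,-(v-cy)/f,-1]);d/=np.linalg.norm(d)
        P=np.eye(3)-np.outer(d,d);A.append(P);b.append(P@T[:3,3])
    return np.linalg.lstsq(np.vstack(A),np.hstack(b),rcond=None)[0]
def blob(im,seed,lo,hi,r=30):
    h=cv2.cvtColor(cv2.GaussianBlur(im,(3,3),0),cv2.COLOR_BGR2HSV);m=cv2.inRange(h,lo,hi)
    w=np.zeros_like(m);cv2.circle(w,seed,r,255,-1);m&=w
    cs,_=cv2.findContours(m,cv2.RETR_EXTERNAL,cv2.CHAIN_APPROX_NONE)
    k=max(cs,key=cv2.contourArea);M=cv2.moments(cv2.convexHull(k));x,y,w,hh=cv2.boundingRect(k)
    (cx,cy),rr=cv2.minEnclosingCircle(k)
    return (M["m10"]/M["m00"],M["m01"]/M["m00"]),(x,y,w,hh),rr
E
python3 - <<'E'
from h import *
t=bot.capture("top");s=bot.capture("scene")
R={"or":((5,80,60),(22,255,255)),"gr":((45,70,40),(85,255,255)),"bl":((100,80,40),(130,255,255)),"bk":((0,0,0),(179,255,75)),"wh":((0,0,165),(179,35,255))}
np.set_printoptions(precision=4,suppress=True)
for n,k,ts,ss in(("st_or","or",(329,159),(378,225)),("st_gr","gr",(381,160),(421,250)),("st_bl","bl",(436,160),(473,280)),("st_bk","bk",(235,201),(281,202))):
    a=blob(t["image"],ts,*R[k],r=24);b=blob(s["image"],ss,*R[k],r=28)
    p=ray(t,*a[0],.012)
    f=K(t)[0];print(n,a,p,"diam",2*a[2]/f*(p-t["cam_to_world"][:3,3]).__abs__()[2],"scene err",b[0]-proj(s,p),b[1],"tri",tri(t,a[0],s,b[0]))
for n,k,ts,ss,z in(("green lid","gr",(348,203),(349,217),.09),("stopper","bk",(292,207),(308,198),.084),("cap","wh",(408,209),(392,254),.078)):
    a=blob(t["image"],ts,*R[k],r=14);b=blob(s["image"],ss,*R[k],r=16)
    print(n,a,ray(t,*a[0],z),b[:2],"tri",tri(t,a[0],s,b[0]))
a=blob(t["image"],(317,264),*R["or"],r=20);print("orange",a,ray(t,*a[0],.06),ray(t,*a[0],.09))
b=blob(s["image"],(275,240),*R["or"],r=32);print(b)
bl=blob(s["image"],(391,275),*R["bl"],r=25);print("blue body",bl)
E
```

```text
st_or ((328.27073470103454, 158.26722777485534), (311, 141, 36, 35), 17.705509185791016) [0.6673 0.1984 0.012 ] diam 0.07473934697175337 scene err [-0.82    2.0849] (358, 213, 40, 24) tri [0.6679 0.1991 0.0068]
st_gr ((381.5316526610644, 159.19299719887954), (368, 146, 28, 28), 14.11219596862793) [0.6639 0.082  0.012 ] diam 0.05957108038887165 scene err [0.1638 1.7706] (404, 238, 34, 23) tri [0.6651 0.0816 0.0078]
st_bl ((436.2574284170718, 159.04889249054563), (422, 145, 29, 29), 14.457525253295898) [ 0.6629 -0.0372  0.012 ] diam 0.06102880097490367 scene err [-1.0934  2.5451] (452, 265, 41, 27) tri [ 0.6635 -0.0374  0.0069]
st_bk ((234.82809070958302, 201.30992440868079), (220, 187, 31, 30), 15.134273529052734) [0.5724 0.4019 0.012 ] diam 0.0638855233466566 scene err [-0.447  1.702] (266, 193, 31, 18) tri [0.5729 0.4032 0.0072]
green lid ((347.74974039460017, 203.20560747663552), (341, 196, 15, 15), 7.478879928588867) [0.5478 0.161  0.09  ] ((348.50411985018724, 216.74082397003744), (340, 209, 18, 16)) tri [0.549  0.161  0.0822]
stopper ((291.2865497076023, 206.6783625730994), (285, 201, 14, 12), 6.670932292938232) [0.5431 0.274  0.084 ] ((307.289972899729, 198.53658536585365), (301, 196, 14, 7)) tri [0.5448 0.2749 0.0746]
cap ((408.4533333333333, 208.67288888888888), (401, 201, 17, 16), 8.446854591369629) [0.5382 0.0388 0.078 ] ((389.92878942014244, 250.31095286537808), (376, 238, 29, 27)) tri [0.5354 0.0411 0.0771]
orange ((316.49028933808955, 263.19342053111376), (306, 251, 22, 25), 12.371675491333008) [0.4314 0.2244 0.06  ] [0.4282 0.2238 0.09  ]
((276.34451345755696, 237.20013802622495), (262, 210, 28, 57), 28.28437042236328)
blue body ((391.04290123456786, 276.3567901234568), (381, 262, 22, 30), 16.08065414428711)
```

```bash
cat >> h.py <<'E'
def to(x,y,z,yaw=None):
    "print tool-axis fractions to reach world x,y,z, with tool x=-X, y=+Y, z=-Z"
    from scipy.spatial.transform import Rotation as Ro
    s=bot.sense();R=s["eef_rot"];d=R.T@(np.array([x,y,z])-s["tcp_pos"])/.4
    r=np.degrees(Ro.from_matrix(R.T@np.diag([-1,1,-1.])).as_rotvec())/45
    print("pos",s["tcp_pos"].round(4),"t",d.round(3),"r",r.round(3),"clk",round(s["clock"],2))
E
python3 -m pendant '[{"tx":-0.84,"ty":-0.56,"tz":-0.25,"rz":-0.4},{"tx":-0.84,"ty":-0.56,"tz":-0.25,"rz":-0.4},{"tx":-0.84,"ty":-0.56,"tz":-0.25,"rz":-0.4},{"tx":-0.84,"ty":-0.56,"tz":-0.25,"rz":-0.4},{"tx":-0.84,"ty":-0.56,"tz":-0.25,"rz":-0.4},{"tx":-0.84,"ty":-0.56,"tz":-0.25,"rz":-0.4},{"tx":-0.84,"ty":-0.56,"tz":-0.25,"rz":-0.4},{"tx":-0.84,"ty":-0.56,"tz":-0.25,"rz":-0.4}]'
python3 - <<'E'
from h import *
to(.54,.16,.36)
c=bot.capture("wrist");print(c["mount"],c["fovy"],c["cx"],c["cy"])
E
```

```text
pos [0.2011 0.6177 0.2307] t [-1.16  -0.826 -0.322] r [-0.001 -0.    -0.401] clk 0.2
[[ 7.84923546e-04  9.48866271e-01  3.15677341e-01  8.15281754e-02]
 [ 9.99999680e-01 -6.95894692e-04 -3.94745764e-04 -9.65087753e-05]
 [-1.54882755e-04  3.15677550e-01 -9.48866514e-01 -1.42103795e-01]
 [ 0.00000000e+00  0.00000000e+00  0.00000000e+00  1.00000000e+00]] 63.26669566534847 314.9782225031297 238.29866720381597schema error: expected keys tx, ty, tz, rx, ry, rz
```

```bash

python3 -m pendant '[{"tx":-0.84,"ty":-0.56,"tz":-0.25,"rx":0,"ry":0,"rz":-0.4},{"tx":-0.84,"ty":-0.56,"tz":-0.25,"rx":0,"ry":0,"rz":-0.4},{"tx":-0.84,"ty":-0.56,"tz":-0.25,"rx":0,"ry":0,"rz":-0.4},{"tx":-0.84,"ty":-0.56,"tz":-0.25,"rx":0,"ry":0,"rz":-0.4},{"tx":-0.84,"ty":-0.56,"tz":-0.25,"rx":0,"ry":0,"rz":-0.4},{"tx":-0.84,"ty":-0.56,"tz":-0.25,"rx":0,"ry":0,"rz":-0.4},{"tx":-0.84,"ty":-0.56,"tz":-0.25,"rx":0,"ry":0,"rz":-0.4},{"tx":-0.84,"ty":-0.56,"tz":-0.25,"rx":0,"ry":0,"rz":-0.4}]'
python3 - <<'E'
from h import *
to(.5,.16,.36)
E
```

```text
clock: 1.25
tcp_pos: [0.4542, 0.2977, 0.3323]
eef_rot: [[-1.0, 0.008, 0.002], [0.008, 1.0, -0.0], [-0.002, -0.0, -1.0]]
wrist_force: [-0.8, 0.4, -0.2]
finger_gap: 1.0
gripper_force: 0.0
pos [0.4542 0.2977 0.3323] t [-0.117 -0.343 -0.069] r [-0.     0.003 -0.01 ] clk 1.25
```

```bash

python3 -m pendant '[{"tx":-0.12,"ty":-0.34,"tz":-0.07,"rx":0,"ry":0,"rz":-0.01},{"tx":-0.12,"ty":-0.34,"tz":-0.07,"rx":0,"ry":0,"rz":-0.01},{"tx":-0.12,"ty":-0.34,"tz":-0.07,"rx":0,"ry":0,"rz":-0.01},{"tx":-0.12,"ty":-0.34,"tz":-0.07,"rx":0,"ry":0,"rz":-0.01},{"tx":-0.12,"ty":-0.34,"tz":-0.07,"rx":0,"ry":0,"rz":-0.01},{"tx":-0.12,"ty":-0.34,"tz":-0.07,"rx":0,"ry":0,"rz":-0.01}]'
cat >> h.py <<'E'
def wrist(name):
    s=bot.sense();T=np.eye(4);T[:3,:3]=s["eef_rot"];T[:3,3]=s["tcp_pos"]
    c=bot.capture("wrist");c["cam_to_world"]=T@c["mount"];cv2.imwrite(f"pics/{name}.png",c["image"]);return c
E
python3 - <<'E'
from h import *
import pickle
c=wrist("w1");pickle.dump(c,open("w1.pkl","wb"));np.set_printoptions(precision=1,suppress=True)
for p in((.667,.198,.012),(.664,.082,.012),(.663,-.037,.012),(.572,.402,.012),(.548,.161,.09),(.543,.274,.084),(.538,.039,.078),(.43,.224,.09)):print(p,proj(c,p))
E
```

```text
clock: 2.0
tcp_pos: [0.4985, 0.1669, 0.3588]
eef_rot: [[-1.0, -0.01, -0.001], [-0.01, 1.0, 0.0], [0.001, 0.0, -1.0]]
wrist_force: [-0.5, 0.7, 0.8]
finger_gap: 0.999
gripper_force: 0.0
(0.667, 0.198, 0.012) [335.7 298.3]
(0.664, 0.082, 0.012) [252.3 295.5]
(0.663, -0.037, 0.012) [166.5 294. ]
(0.572, 0.402, 0.012) [492.4 234.9]
(0.548, 0.161, 0.09) [308.9 233.6]
(0.543, 0.274, 0.084) [410.  228.8]
(0.538, 0.039, 0.078) [200.9 220.8]
(0.43, 0.224, 0.09) [371.9 123.2]
```

View pics/w1.png

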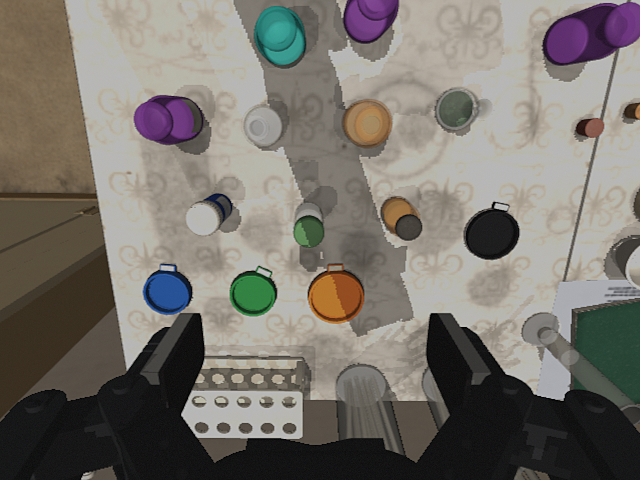

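The wrist view shows every item near its predicted pixel: lid (309,232), white cap (205,217), stopper (408,227), orange bottle (368,123), stands in a row at v≈294, black stand (492,233). I'll measure them from this view and compare with the top view.

```bash
python3 - <<'E'
from h import *
import pickle
c=pickle.load(open("w1.pkl","rb"));im=c["image"];t=bot.capture("top")
np.set_printoptions(precision=4,suppress=True)
R={"or":((5,80,60),(22,255,255)),"gr":((45,70,30),(85,255,255)),"bl":((100,80,40),(130,255,255)),"bk":((0,0,0),(179,255,75)),"wh":((0,0,150),(179,28,255)),"bb":((100,60,20),(135,255,255))}
for n,k,s,r,z in(("st_or","or",(336,297),34,.013),("st_gr","gr",(252,295),34,.013),("st_bl","bl",(167,294),34,.013),("st_bk","bk",(492,235),34,.013),
 ("lid","gr",(309,232),22,.086),("stopper","bk",(409,229),15,.082),("cap","wh",(203,219),19,.078),("bluebody","bb",(220,208),20,.03),("orange","or",(368,123),30,.062),("orange top","or",(368,118),13,.095)):
    a=blob(im,s,*R[k],r=r);p=ray(c,*a[0],z);dist=np.linalg.norm(p-c["cam_to_world"][:3,3]);print(n,np.array(a[0]),a[1],p,"diam mm",round(2000*a[2]*dist/K(c)[0],1))
E
```

```text
st_or [335.6328 294.9193] (308, 264, 57, 60) [0.6613 0.1977 0.013 ] diam mm 85.0
st_gr [252.6884 292.5423] (230, 266, 46, 50) [0.659  0.0828 0.013 ] diam mm 71.2
st_bl [166.649  290.9856] (143, 265, 47, 50) [ 0.6579 -0.0359  0.013 ] diam mm 75.4
st_bk [491.509  232.5452] (465, 202, 54, 57) [0.5684 0.3999 0.013 ] diam mm 82.4
lid [308.3643 231.2676] (294, 216, 30, 31) [0.5465 0.1603 0.086 ] diam mm 34.2
stopper [408.0478 226.772 ] (395, 214, 27, 26) [0.5413 0.2721 0.082 ] diam mm 31.1
cap [201.1531 219.6012] (185, 204, 33, 32) [0.5366 0.0394 0.078 ] diam mm 39.6
bluebody [219.8711 203.632 ] (205, 194, 27, 24) [0.5294 0.0499 0.03  ] diam mm 35.6
orange [367.1283 123.1395] (343, 100, 49, 48) [0.4309 0.2228 0.062 ] diam mm 55.8
orange top [368. 118.] (355, 105, 27, 27) [0.4249 0.2191 0.095 ] diam mm 27.3
```

```bash
python3 - <<'E'
import cv2
t=cv2.imread("pics/w1.png")[90:330,140:540];cv2.imwrite("pics/w1c.png",cv2.resize(t,None,fx=2,fy=2,interpolation=cv2.INTER_CUBIC))
E
```

```text
(no output)
```

View pics/w1c.png

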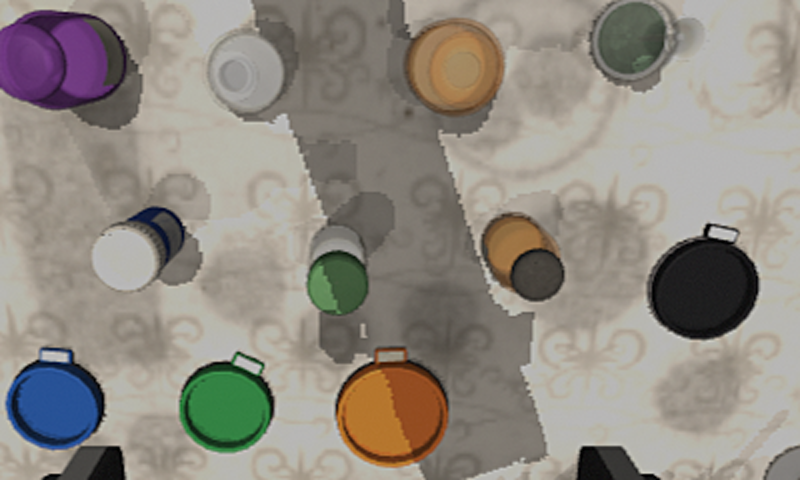

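```bash
python3 - <<'E'
from h import *
to(.5375,.039,.13);to(.5375,.039,.047)
E
```

```text
pos [0.4988 0.1663 0.359 ] t [-0.094 -0.319  0.572] r [ 0.    -0.001  0.012] clk 2.1
pos [0.4988 0.1663 0.359 ] t [-0.094 -0.319  0.78 ] r [ 0.    -0.001  0.012] clk 2.1
```

```bash

python3 -m pendant '[{"tx":-0.05,"ty":-0.15,"tz":0.1,"rx":0,"ry":0,"rz":0.012},{"tx":-0.094,"ty":-0.25,"tz":0.25,"rx":0,"ry":0,"rz":0.012},{"tx":-0.094,"ty":-0.319,"tz":0.4,"rx":0,"ry":0,"rz":0.012},{"tx":-0.094,"ty":-0.319,"tz":0.52,"rx":0,"ry":0,"rz":0.012},{"tx":-0.094,"ty":-0.319,"tz":0.572,"rx":0,"ry":0,"rz":0.012},{"tx":-0.094,"ty":-0.319,"tz":0.572,"rx":0,"ry":0,"rz":0.012},{"tx":-0.094,"ty":-0.319,"tz":0.572,"rx":0,"ry":0,"rz":0.012}]'
python3 - <<'E'
from h import *
c=wrist("w2");to(.5375,.039,.047)
np.set_printoptions(precision=4,suppress=True)
print(proj(c,(.5375,.039,.078)))
a=blob(c["image"],tuple(int(v) for v in proj(c,(.5375,.039,.078))),(0,0,140),(179,40,255),r=60);p=ray(c,*a[0],.078);print(a,p,2*a[2]*np.linalg.norm(p-c["cam_to_world"][:3,3])/K(c)[0])
E
```

```text
clock: 2.98
tcp_pos: [0.5389, 0.0383, 0.1318]
eef_rot: [[-1.0, 0.001, 0.002], [0.001, 1.0, 0.0], [-0.002, 0.0, -1.0]]
wrist_force: [0.2, 0.4, 0.2]
finger_gap: 0.999
gripper_force: 0.0
pos [0.5392 0.0384 0.1322] t [0.005 0.001 0.213] r [ 0.001  0.004 -0.002] clk 3.02
[315.9346 264.233 ]
((302.72726510067116, 253.55917225950782), (255, 206, 96, 88), 48.97847366333008) [0.5313 0.0319 0.078 ] 0.05266280584635758
```

View pics/w2.png

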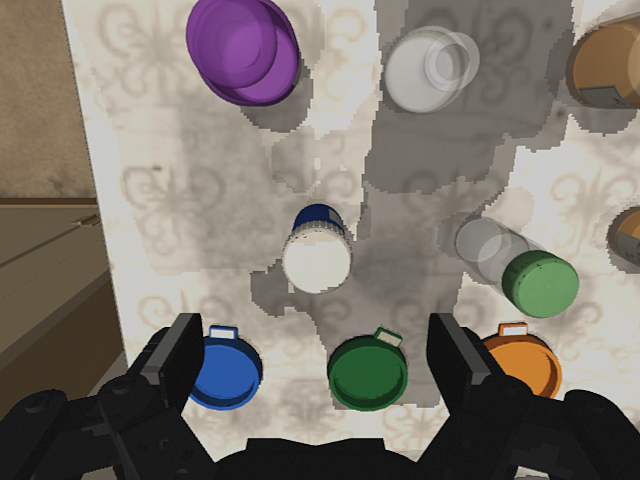

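The white cap top is at (317,262), within 2 px of the prediction, so I'll descend, close and lift.

```bash

python3 -m pendant '[{"tx":0.006,"ty":0.001,"tz":0.08,"rx":0,"ry":0.004,"rz":0},{"tx":0.006,"ty":0.001,"tz":0.15,"rx":0,"ry":0.004,"rz":0},{"tx":0.006,"ty":0.001,"tz":0.2,"rx":0,"ry":0.004,"rz":0},{"tx":0.006,"ty":0.001,"tz":0.213,"rx":0,"ry":0.004,"rz":0},{"tx":0.006,"ty":0.001,"tz":0.213,"rx":0,"ry":0.004,"rz":0},{"tx":0.006,"ty":0.001,"tz":0.213,"rx":0,"ry":0.004,"rz":0}]'
python3 -m pendant '[{"tx":0,"ty":0,"tz":0,"rx":0,"ry":0,"rz":0},{"tx":0,"ty":0,"tz":0,"rx":0,"ry":0,"rz":0},{"tx":0,"ty":0,"tz":0,"rx":0,"ry":0,"rz":0},{"tx":0,"ty":0,"tz":0,"rx":0,"ry":0,"rz":0},{"tx":0,"ty":0,"tz":0,"rx":0,"ry":0,"rz":0},{"tx":0,"ty":0,"tz":0,"rx":0,"ry":0,"rz":0},{"tx":0,"ty":0,"tz":0,"rx":0,"ry":0,"rz":0},{"tx":0,"ty":0,"tz":0,"rx":0,"ry":0,"rz":0}]' -1
```

```text
clock: 3.78
tcp_pos: [0.5365, 0.0383, 0.0465]
eef_rot: [[-1.0, 0.002, -0.001], [0.002, 1.0, 0.0], [0.001, 0.0, -1.0]]
wrist_force: [0.1, -0.3, -0.8]
finger_gap: 0.998
gripper_force: 0.0
clock: 4.78
tcp_pos: [0.5358, 0.0383, 0.0458]
eef_rot: [[-1.0, 0.002, -0.002], [0.002, 1.0, 0.0], [0.002, 0.0, -1.0]]
wrist_force: [-0.8, 0.8, 4.7]
finger_gap: 0.43
gripper_force: 59.7
```

```bash

python3 -m pendant '[{"tx":0,"ty":0,"tz":-0.05,"rx":0,"ry":0,"rz":0},{"tx":0,"ty":0,"tz":-0.12,"rx":0,"ry":0,"rz":0},{"tx":-0.08,"ty":-0.05,"tz":-0.15,"rx":0,"ry":0,"rz":0},{"tx":-0.17,"ty":-0.1,"tz":-0.15,"rx":0,"ry":0,"rz":0},{"tx":-0.25,"ty":-0.15,"tz":-0.15,"rx":0,"ry":0,"rz":0},{"tx":-0.313,"ty":-0.187,"tz":-0.15,"rx":0,"ry":0,"rz":0},{"tx":-0.313,"ty":-0.187,"tz":-0.15,"rx":0,"ry":0,"rz":0},{"tx":-0.313,"ty":-0.187,"tz":-0.15,"rx":0,"ry":0,"rz":0}]'
python3 - <<'E'
from h import *
c=wrist("w3");to(.661,-.0365,.05);t=bot.capture("top")["image"][120:240,340:500];s=bot.capture("scene")["image"][190:340,340:540]
im=np.hstack([cv2.resize(c["image"],(400,300)),cv2.resize(s,(400,300))]);cv2.imwrite("pics/w3b.png",im)
E
```

```text
clock: 5.78
tcp_pos: [0.6596, -0.0364, 0.1043]
eef_rot: [[-1.0, 0.002, -0.005], [0.002, 1.0, 0.0], [0.005, 0.0, -1.0]]
wrist_force: [-0.1, -0.5, -0.9]
finger_gap: 0.433
gripper_force: 60.1
pos [ 0.6596 -0.0361  0.1045] t [-0.004 -0.001  0.136] r [ 0.001 -0.006 -0.002] clk 5.83
```

View pics/w3b.png

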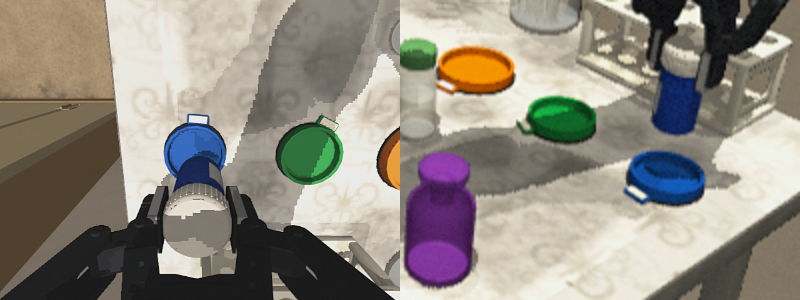

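The wrist view shows the stand centre at about (312,240), which puts it at x≈0.657, and the bottle hangs upright. I'll lower it with the target near x=0.659.

```bash

python3 -m pendant '[{"tx":0,"ty":0,"tz":0.05,"rx":0,"ry":-0.006,"rz":0},{"tx":0,"ty":0,"tz":0.09,"rx":0,"ry":-0.006,"rz":0},{"tx":0,"ty":0,"tz":0.115,"rx":0,"ry":-0.006,"rz":0},{"tx":0,"ty":0,"tz":0.125,"rx":0,"ry":-0.006,"rz":0},{"tx":0,"ty":0,"tz":0.13,"rx":0,"ry":-0.006,"rz":0},{"tx":0,"ty":0,"tz":0.134,"rx":0,"ry":-0.006,"rz":0},{"tx":0,"ty":0,"tz":0.136,"rx":0,"ry":-0.006,"rz":0},{"tx":0,"ty":0,"tz":0.136,"rx":0,"ry":-0.006,"rz":0}]'
```

```text
clock: 6.92
tcp_pos: [0.6606, -0.037, 0.0507]
eef_rot: [[-1.0, 0.002, 0.002], [0.002, 1.0, 0.0], [-0.002, 0.0, -1.0]]
wrist_force: [-0.2, -0.5, -1.0]
finger_gap: 0.436
gripper_force: 60.1
```

```bash

python3 -m pendant '[{"tx":0,"ty":0,"tz":0.002,"rx":0,"ry":0,"rz":0},{"tx":0,"ty":0,"tz":0.003,"rx":0,"ry":0,"rz":0},{"tx":0,"ty":0,"tz":0.003,"rx":0,"ry":0,"rz":0}]'
python3 -m pendant '[{"tx":0,"ty":0,"tz":0.002,"rx":0,"ry":0,"rz":0},{"tx":0,"ty":0,"tz":0.003,"rx":0,"ry":0,"rz":0},{"tx":0,"ty":0,"tz":0.003,"rx":0,"ry":0,"rz":0}]'
```

```text
clock: 7.3
tcp_pos: [0.6609, -0.037, 0.0498]
eef_rot: [[-1.0, 0.002, 0.002], [0.002, 1.0, 0.0], [-0.002, 0.0, -1.0]]
wrist_force: [-0.8, 0.3, 3.7]
finger_gap: 0.435
gripper_force: 60.4
clock: 7.68
tcp_pos: [0.6616, -0.0369, 0.0498]
eef_rot: [[-1.0, 0.002, 0.004], [0.002, 1.0, 0.0], [-0.004, 0.0, -1.0]]
wrist_force: [-1.6, 1.7, 11.6]
finger_gap: 0.428
gripper_force: 61.0
```

```bash

python3 -m pendant '[{"tx":0,"ty":0,"tz":-0.003,"rx":0,"ry":0,"rz":0},{"tx":0,"ty":0,"tz":-0.003,"rx":0,"ry":0,"rz":0}]'
python3 -m pendant '[{"tx":0,"ty":0,"tz":0,"rx":0,"ry":0,"rz":0},{"tx":0,"ty":0,"tz":0,"rx":0,"ry":0,"rz":0},{"tx":0,"ty":0,"tz":0,"rx":0,"ry":0,"rz":0},{"tx":0,"ty":0,"tz":0,"rx":0,"ry":0,"rz":0},{"tx":0,"ty":0,"tz":0,"rx":0,"ry":0,"rz":0}]' 1
python3 -m pendant '[{"tx":0,"ty":0,"tz":-0.04,"rx":0,"ry":0,"rz":0},{"tx":0,"ty":0,"tz":-0.1,"rx":0,"ry":0,"rz":0},{"tx":0,"ty":0,"tz":-0.2,"rx":0,"ry":0,"rz":0},{"tx":0,"ty":0,"tz":-0.2,"rx":0,"ry":0,"rz":0},{"tx":0,"ty":0,"tz":-0.2,"rx":0,"ry":0,"rz":0}]'
python3 - <<'E'
from h import *
to(.547,.1605,.15)
c=wrist("w4");t=bot.capture("top")["image"][120:240,340:500];s=bot.capture("scene")["image"][190:340,340:540]
im=np.hstack([cv2.resize(c["image"],(400,300)),cv2.resize(s,(400,300))]);cv2.imwrite("pics/w4b.png",im)
E
```

```text
clock: 7.92
tcp_pos: [0.661, -0.037, 0.0498]
eef_rot: [[-1.0, 0.002, 0.003], [0.002, 1.0, 0.0], [-0.003, 0.0, -1.0]]
wrist_force: [-0.4, -0.1, 5.6]
finger_gap: 0.434
gripper_force: 60.6
clock: 8.55
tcp_pos: [0.6605, -0.037, 0.0493]
eef_rot: [[-1.0, 0.002, 0.002], [0.002, 1.0, -0.0], [-0.002, -0.0, -1.0]]
wrist_force: [-0.3, -0.0, 0.2]
finger_gap: 0.996
gripper_force: 0.0
clock: 9.18
tcp_pos: [0.6603, -0.0369, 0.1298]
eef_rot: [[-1.0, 0.002, 0.002], [0.002, 1.0, 0.0], [-0.002, 0.0, -1.0]]
wrist_force: [-0.2, 0.3, -0.8]
finger_gap: 0.999
gripper_force: 0.0
pos [ 0.6603 -0.0369  0.1298] t [ 0.284  0.493 -0.051] r [ 0.     0.002 -0.003] clk 9.18
```

View pics/w4b.png

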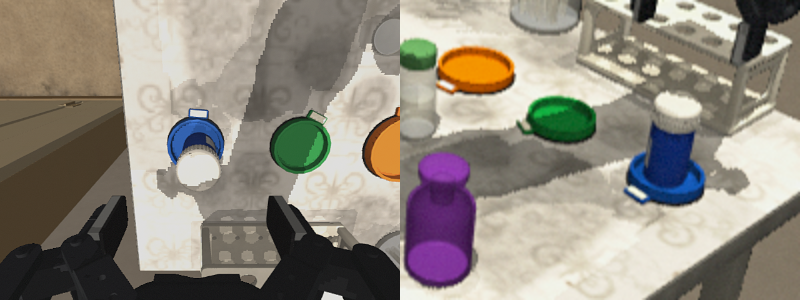

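Blue stands upright inside the blue stand, seen at (195,150) on the left and (675,150) on the right. The jar is next.

```bash

python3 -m pendant '[{"tx":0.05,"ty":0.08,"tz":-0.05,"rx":0,"ry":0,"rz":0},{"tx":0.12,"ty":0.2,"tz":-0.05,"rx":0,"ry":0,"rz":0},{"tx":0.19,"ty":0.33,"tz":-0.05,"rx":0,"ry":0,"rz":0},{"tx":0.25,"ty":0.44,"tz":-0.05,"rx":0,"ry":0,"rz":0},{"tx":0.284,"ty":0.493,"tz":-0.05,"rx":0,"ry":0,"rz":0},{"tx":0.284,"ty":0.493,"tz":-0.05,"rx":0,"ry":0,"rz":0},{"tx":0.284,"ty":0.493,"tz":-0.05,"rx":0,"ry":0,"rz":0}]'
python3 - <<'E'
from h import *
c=wrist("w5");to(.547,.1605,.035)
np.set_printoptions(precision=4,suppress=True)
q=proj(c,(.547,.1605,.09));print(q)
a=blob(c["image"],tuple(int(v) for v in q),(45,70,30),(85,255,255),r=50);p=ray(c,*a[0],.086);print(a,p)
E
```

```text
clock: 10.2
tcp_pos: [0.5477, 0.159, 0.1489]
eef_rot: [[-1.0, 0.004, 0.002], [0.004, 1.0, -0.001], [-0.002, -0.001, -1.0]]
wrist_force: [0.1, -0.4, 0.4]
finger_gap: 1.001
gripper_force: 0.0
pos [0.5479 0.1586 0.1489] t [0.003 0.005 0.285] r [-0.001  0.002 -0.006] clk 10.25
[317.6736 262.0112]
((316.90093058204724, 258.0254898560777), (287, 227, 61, 62), 31.022563934326172) [0.5462 0.1601 0.086 ]
```

```bash

python3 -m pendant '[{"tx":0.005,"ty":0.004,"tz":0.06,"rx":0,"ry":0,"rz":0},{"tx":0.005,"ty":0.004,"tz":0.14,"rx":0,"ry":0,"rz":0},{"tx":0.005,"ty":0.004,"tz":0.21,"rx":0,"ry":0,"rz":0},{"tx":0.005,"ty":0.004,"tz":0.265,"rx":0,"ry":0,"rz":0},{"tx":0.005,"ty":0.004,"tz":0.285,"rx":0,"ry":0,"rz":0},{"tx":0.005,"ty":0.004,"tz":0.285,"rx":0,"ry":0,"rz":0},{"tx":0.005,"ty":0.004,"tz":0.285,"rx":0,"ry":0,"rz":0}]'
python3 -m pendant '[{"tx":0,"ty":0,"tz":0,"rx":0,"ry":0,"rz":0},{"tx":0,"ty":0,"tz":0,"rx":0,"ry":0,"rz":0},{"tx":0,"ty":0,"tz":0,"rx":0,"ry":0,"rz":0},{"tx":0,"ty":0,"tz":0,"rx":0,"ry":0,"rz":0},{"tx":0,"ty":0,"tz":0,"rx":0,"ry":0,"rz":0},{"tx":0,"ty":0,"tz":0,"rx":0,"ry":0,"rz":0},{"tx":0,"ty":0,"tz":0,"rx":0,"ry":0,"rz":0},{"tx":0,"ty":0,"tz":0,"rx":0,"ry":0,"rz":0}]' -1
python3 - <<'E'
from h import *
to(.661,.0825,.11)
E
```

```text
clock: 11.12
tcp_pos: [0.5463, 0.1619, 0.036]
eef_rot: [[-1.0, 0.003, 0.003], [0.003, 1.0, 0.0], [-0.003, 0.0, -1.0]]
wrist_force: [0.2, 0.0, 0.1]
finger_gap: 1.002
gripper_force: 0.0
clock: 12.12
tcp_pos: [0.5458, 0.1619, 0.0356]
eef_rot: [[-1.0, 0.002, 0.002], [0.002, 1.0, 0.0], [-0.002, 0.0, -1.0]]
wrist_force: [-1.6, -1.0, 5.6]
finger_gap: 0.396
gripper_force: 58.6
pos [0.5458 0.1619 0.0356] t [-0.289 -0.198 -0.185] r [ 0.     0.003 -0.003] clk 12.12
```

```bash

python3 -m pendant '[{"tx":0,"ty":0,"tz":-0.05,"rx":0,"ry":0,"rz":0},{"tx":0,"ty":0,"tz":-0.12,"rx":0,"ry":0,"rz":0},{"tx":-0.08,"ty":-0.05,"tz":-0.16,"rx":0,"ry":0,"rz":0},{"tx":-0.16,"ty":-0.11,"tz":-0.16,"rx":0,"ry":0,"rz":0},{"tx":-0.24,"ty":-0.16,"tz":-0.16,"rx":0,"ry":0,"rz":0},{"tx":-0.289,"ty":-0.198,"tz":-0.16,"rx":0,"ry":0,"rz":0},{"tx":-0.289,"ty":-0.198,"tz":-0.16,"rx":0,"ry":0,"rz":0},{"tx":-0.289,"ty":-0.198,"tz":-0.16,"rx":0,"ry":0,"rz":0}]'
python3 - <<'E'
from h import *
to(.661,.0825,.0405)
c=wrist("w6");q=proj(c,(.661,.0825,.013));print(q)
a=blob(c["image"],tuple(int(v) for v in q),(45,70,30),(85,255,255),r=60);print(a,ray(c,*a[0],.013))
E
```

```text
clock: 13.12
tcp_pos: [0.6599, 0.0836, 0.0996]
eef_rot: [[-1.0, 0.001, 0.001], [0.001, 1.0, 0.001], [-0.001, 0.001, -1.0]]
wrist_force: [-0.3, -0.4, -1.1]
finger_gap: 0.402
gripper_force: 58.9
pos [0.6599 0.0836 0.0996] t [-0.003 -0.003  0.148] r [ 0.001  0.001 -0.002] clk 13.12
[312.92121815 248.13238673]
((312.29218352681033, 241.28563847429518), (261, 189, 101, 95), 55.271583557128906) [0.65648448 0.08212056 0.013     ]
```

```bash

python3 -m pendant '[{"tx":-0.001,"ty":-0.003,"tz":0.05,"rx":0,"ry":0,"rz":0},{"tx":-0.001,"ty":-0.003,"tz":0.09,"rx":0,"ry":0,"rz":0},{"tx":-0.001,"ty":-0.003,"tz":0.12,"rx":0,"ry":0,"rz":0},{"tx":-0.001,"ty":-0.003,"tz":0.135,"rx":0,"ry":0,"rz":0},{"tx":-0.001,"ty":-0.003,"tz":0.143,"rx":0,"ry":0,"rz":0},{"tx":-0.001,"ty":-0.003,"tz":0.147,"rx":0,"ry":0,"rz":0},{"tx":-0.001,"ty":-0.003,"tz":0.148,"rx":0,"ry":0,"rz":0},{"tx":-0.001,"ty":-0.003,"tz":0.148,"rx":0,"ry":0,"rz":0}]'
python3 -m pendant '[{"tx":0,"ty":0,"tz":0.002,"rx":0,"ry":0,"rz":0},{"tx":0,"ty":0,"tz":0.003,"rx":0,"ry":0,"rz":0},{"tx":0,"ty":0,"tz":0.003,"rx":0,"ry":0,"rz":0}]'
```

```text
clock: 14.18
tcp_pos: [0.6614, 0.0814, 0.0404]
eef_rot: [[-1.0, 0.002, 0.002], [0.002, 1.0, 0.0], [-0.002, 0.0, -1.0]]
wrist_force: [-0.1, 0.6, -0.5]
finger_gap: 0.398
gripper_force: 58.9
clock: 14.55
tcp_pos: [0.6617, 0.0814, 0.0397]
eef_rot: [[-1.0, 0.002, 0.003], [0.002, 1.0, 0.0], [-0.003, 0.0, -1.0]]
wrist_force: [-2.4, -0.5, 5.3]
finger_gap: 0.397
gripper_force: 59.1
```

Contact is felt at 5 N at the expected height, so I'll release, rise, and check while heading to the black-stopper bottle.

```bash

python3 -m pendant '[{"tx":0,"ty":0,"tz":0,"rx":0,"ry":0,"rz":0},{"tx":0,"ty":0,"tz":0,"rx":0,"ry":0,"rz":0},{"tx":0,"ty":0,"tz":0,"rx":0,"ry":0,"rz":0},{"tx":0,"ty":0,"tz":0,"rx":0,"ry":0,"rz":0},{"tx":0,"ty":0,"tz":0,"rx":0,"ry":0,"rz":0}]' 1
python3 -m pendant '[{"tx":0,"ty":0,"tz":-0.04,"rx":0,"ry":0,"rz":0},{"tx":0,"ty":0,"tz":-0.1,"rx":0,"ry":0,"rz":0},{"tx":0,"ty":0,"tz":-0.2,"rx":0,"ry":0,"rz":0},{"tx":0,"ty":0,"tz":-0.28,"rx":0,"ry":0,"rz":0},{"tx":0,"ty":0,"tz":-0.28,"rx":0,"ry":0,"rz":0},{"tx":0,"ty":0,"tz":-0.28,"rx":0,"ry":0,"rz":0}]'
python3 - <<'E'
from h import *
to(.5415,.2725,.15)
E
```

```text
clock: 15.18
tcp_pos: [0.6612, 0.0814, 0.0389]
eef_rot: [[-1.0, 0.002, 0.002], [0.002, 1.0, -0.0], [-0.002, -0.0, -1.0]]
wrist_force: [-0.3, -0.0, -0.0]
finger_gap: 0.994
gripper_force: 0.0
clock: 15.92
tcp_pos: [0.6607, 0.0814, 0.1511]
eef_rot: [[-1.0, 0.002, 0.001], [0.002, 1.0, 0.0], [-0.001, 0.0, -1.0]]
wrist_force: [0.3, 0.4, -0.2]
finger_gap: 1.001
gripper_force: 0.0
pos [0.6607 0.0814 0.1511] t [0.299 0.477 0.002] r [ 0.     0.002 -0.003] clk 15.93
```

```bash

python3 -m pendant '[{"tx":0.05,"ty":0.08,"tz":0,"rx":0,"ry":0,"rz":0},{"tx":0.12,"ty":0.2,"tz":0,"rx":0,"ry":0,"rz":0},{"tx":0.2,"ty":0.32,"tz":0,"rx":0,"ry":0,"rz":0},{"tx":0.27,"ty":0.43,"tz":0,"rx":0,"ry":0,"rz":0},{"tx":0.299,"ty":0.477,"tz":0,"rx":0,"ry":0,"rz":0},{"tx":0.299,"ty":0.477,"tz":0,"rx":0,"ry":0,"rz":0},{"tx":0.299,"ty":0.477,"tz":0,"rx":0,"ry":0,"rz":0}]'
python3 - <<'E'
from h import *
c=wrist("w7");to(.5415,.2725,.017)
np.set_printoptions(precision=4,suppress=True)
q=proj(c,(.5415,.2725,.084));print(q)
a=blob(c["image"],tuple(int(v) for v in q),(0,0,0),(179,255,75),r=40);p=ray(c,*a[0],.084);print(a,p)
s=bot.capture("scene")["image"][170:320,280:480]
im=np.hstack([cv2.resize(c["image"],(400,300)),cv2.resize(s,(400,300))]);cv2.imwrite("pics/w7b.png",im)
E
```

```text
clock: 16.8
tcp_pos: [0.5425, 0.2705, 0.1503]
eef_rot: [[-1.0, 0.004, 0.001], [0.004, 1.0, -0.002], [-0.001, -0.002, -1.0]]
wrist_force: [-0.3, -1.7, 0.1]
finger_gap: 0.997
gripper_force: 0.0
pos [0.5428 0.2702 0.1504] t [0.004 0.006 0.333] r [-0.002  0.002 -0.006] clk 16.85
[318.4405 256.7462]
((319.58848968729205, 255.31345642049232), (294, 231, 52, 50), 25.883508682250977) [0.5406 0.2732 0.084 ]
```

View pics/w7b.png

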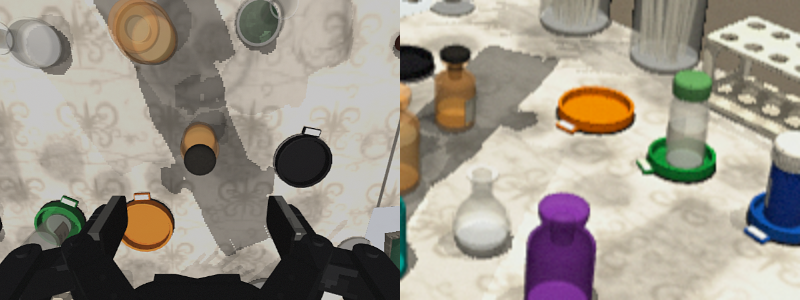

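The jar stands upright in the green stand at (690,130). The black stopper is centred under the gripper at (200,160), so I'll descend and grip the body.

```bash

python3 -m pendant '[{"tx":0.004,"ty":0.005,"tz":0.06,"rx":0,"ry":0,"rz":0},{"tx":0.004,"ty":0.005,"tz":0.14,"rx":0,"ry":0,"rz":0},{"tx":0.004,"ty":0.005,"tz":0.22,"rx":0,"ry":0,"rz":0},{"tx":0.004,"ty":0.005,"tz":0.28,"rx":0,"ry":0,"rz":0},{"tx":0.004,"ty":0.005,"tz":0.32,"rx":0,"ry":0,"rz":0},{"tx":0.004,"ty":0.005,"tz":0.333,"rx":0,"ry":0,"rz":0},{"tx":0.004,"ty":0.005,"tz":0.333,"rx":0,"ry":0,"rz":0},{"tx":0.004,"ty":0.005,"tz":0.333,"rx":0,"ry":0,"rz":0}]'
python3 -m pendant '[{"tx":0,"ty":0,"tz":0,"rx":0,"ry":0,"rz":0},{"tx":0,"ty":0,"tz":0,"rx":0,"ry":0,"rz":0},{"tx":0,"ty":0,"tz":0,"rx":0,"ry":0,"rz":0},{"tx":0,"ty":0,"tz":0,"rx":0,"ry":0,"rz":0},{"tx":0,"ty":0,"tz":0,"rx":0,"ry":0,"rz":0},{"tx":0,"ty":0,"tz":0,"rx":0,"ry":0,"rz":0},{"tx":0,"ty":0,"tz":0,"rx":0,"ry":0,"rz":0},{"tx":0,"ty":0,"tz":0,"rx":0,"ry":0,"rz":0}]' -1
python3 - <<'E'
from h import *
to(.570,.400,.09)
E
```

```text
clock: 17.9
tcp_pos: [0.5412, 0.2748, 0.0184]
eef_rot: [[-1.0, 0.002, 0.003], [0.002, 1.0, 0.001], [-0.003, 0.001, -1.0]]
wrist_force: [-0.6, 0.2, 0.1]
finger_gap: 1.0
gripper_force: 0.0
clock: 18.9
tcp_pos: [0.5408, 0.2746, 0.0181]
eef_rot: [[-1.0, 0.002, 0.002], [0.002, 1.0, 0.0], [-0.002, 0.0, -1.0]]
wrist_force: [-0.3, -0.6, 5.5]
finger_gap: 0.475
gripper_force: 60.4
pos [0.5408 0.2746 0.0181] t [-0.073  0.314 -0.179] r [ 0.     0.003 -0.003] clk 18.9
```

```bash

python3 -m pendant '[{"tx":0,"ty":0,"tz":-0.05,"rx":0,"ry":0,"rz":0},{"tx":0,"ty":0,"tz":-0.12,"rx":0,"ry":0,"rz":0},{"tx":-0.02,"ty":0.07,"tz":-0.17,"rx":0,"ry":0,"rz":0},{"tx":-0.04,"ty":0.16,"tz":-0.17,"rx":0,"ry":0,"rz":0},{"tx":-0.06,"ty":0.25,"tz":-0.17,"rx":0,"ry":0,"rz":0},{"tx":-0.073,"ty":0.314,"tz":-0.17,"rx":0,"ry":0,"rz":0},{"tx":-0.073,"ty":0.314,"tz":-0.17,"rx":0,"ry":0,"rz":0},{"tx":-0.073,"ty":0.314,"tz":-0.17,"rx":0,"ry":0,"rz":0}]'
python3 - <<'E'
from h import *
to(.570,.400,.023)
c=wrist("w8");print("stand centre at",proj(c,(.570,.400,.013)))
s=bot.capture("scene")["image"][150:270,220:380]
im=np.hstack([cv2.resize(c["image"],(400,300)),cv2.resize(s,(400,300))]);cv2.imwrite("pics/w8b.png",im)
E
```

```text
clock: 19.9
tcp_pos: [0.5698, 0.3989, 0.0859]
eef_rot: [[-1.0, 0.003, 0.002], [0.003, 1.0, -0.001], [-0.002, -0.001, -1.0]]
wrist_force: [0.8, -0.8, -1.7]
finger_gap: 0.476
gripper_force: 60.8
pos [0.5698 0.3989 0.0859] t [-0.     0.003  0.157] r [-0.001  0.002 -0.003] clk 19.9
stand centre at [316.81376949 254.54646442]
```

View pics/w8b.png

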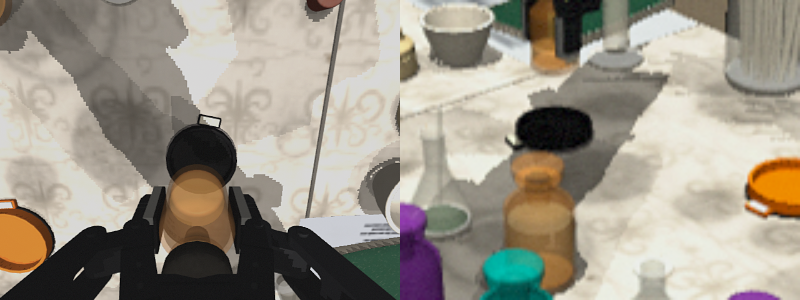

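The black stand centre is at (201,157) in the half view, about 3 mm further +y than predicted. I'll correct that while lowering.

```bash

python3 -m pendant '[{"tx":0.001,"ty":0.006,"tz":0.05,"rx":0,"ry":0,"rz":0},{"tx":0.001,"ty":0.006,"tz":0.1,"rx":0,"ry":0,"rz":0},{"tx":0.001,"ty":0.006,"tz":0.13,"rx":0,"ry":0,"rz":0},{"tx":0.001,"ty":0.006,"tz":0.145,"rx":0,"ry":0,"rz":0},{"tx":0.001,"ty":0.006,"tz":0.152,"rx":0,"ry":0,"rz":0},{"tx":0.001,"ty":0.006,"tz":0.156,"rx":0,"ry":0,"rz":0},{"tx":0.001,"ty":0.006,"tz":0.157,"rx":0,"ry":0,"rz":0},{"tx":0.001,"ty":0.006,"tz":0.157,"rx":0,"ry":0,"rz":0}]'
python3 -m pendant '[{"tx":0,"ty":0,"tz":0.002,"rx":0,"ry":0,"rz":0},{"tx":0,"ty":0,"tz":0.003,"rx":0,"ry":0,"rz":0},{"tx":0,"ty":0,"tz":0.003,"rx":0,"ry":0,"rz":0}]'
```

```text
clock: 21.0
tcp_pos: [0.5697, 0.4026, 0.0232]
eef_rot: [[-1.0, 0.002, 0.002], [0.002, 1.0, 0.0], [-0.002, 0.0, -1.0]]
wrist_force: [0.8, 1.0, -1.5]
finger_gap: 0.481
gripper_force: 60.9
clock: 21.38
tcp_pos: [0.5697, 0.4026, 0.0222]
eef_rot: [[-1.0, 0.002, 0.002], [0.002, 1.0, 0.0], [-0.002, 0.0, -1.0]]
wrist_force: [-2.1, -1.5, 4.5]
finger_gap: 0.476
gripper_force: 61.1
```

```bash

python3 -m pendant '[{"tx":0,"ty":0,"tz":0,"rx":0,"ry":0,"rz":0},{"tx":0,"ty":0,"tz":0,"rx":0,"ry":0,"rz":0},{"tx":0,"ty":0,"tz":0,"rx":0,"ry":0,"rz":0},{"tx":0,"ty":0,"tz":0,"rx":0,"ry":0,"rz":0},{"tx":0,"ty":0,"tz":0,"rx":0,"ry":0,"rz":0}]' 1
python3 -m pendant '[{"tx":0,"ty":0,"tz":-0.04,"rx":0,"ry":0,"rz":0},{"tx":0,"ty":0,"tz":-0.1,"rx":0,"ry":0,"rz":0},{"tx":0,"ty":0,"tz":-0.2,"rx":0,"ry":0,"rz":0},{"tx":0,"ty":0,"tz":-0.3,"rx":0,"ry":0,"rz":0},{"tx":0,"ty":0,"tz":-0.35,"rx":0,"ry":0,"rz":0},{"tx":0,"ty":0,"tz":-0.35,"rx":0,"ry":0,"rz":0},{"tx":0,"ty":0,"tz":-0.35,"rx":0,"ry":0,"rz":0}]'
python3 - <<'E'
from h import *
to(.430,.2235,.17)
E
```

```text
clock: 22.0
tcp_pos: [0.5695, 0.4024, 0.0215]
eef_rot: [[-1.0, 0.002, 0.002], [0.002, 1.0, -0.0], [-0.002, -0.0, -1.0]]
wrist_force: [-0.9, 0.7, -0.8]
finger_gap: 1.003
gripper_force: 0.0
clock: 22.88
tcp_pos: [0.5683, 0.4019, 0.1601]
eef_rot: [[-1.0, 0.002, -0.0], [0.002, 1.0, -0.001], [0.0, -0.001, -1.0]]
wrist_force: [-0.7, -0.7, -0.9]
finger_gap: 1.002
gripper_force: 0.0
pos [0.5683 0.4019 0.1601] t [ 0.345 -0.447 -0.024] r [-0.002 -0.001 -0.003] clk 22.88
```

```bash

python3 -m pendant '[{"tx":0.05,"ty":-0.08,"tz":-0.025,"rx":0,"ry":0,"rz":0},{"tx":0.15,"ty":-0.19,"tz":-0.025,"rx":0,"ry":0,"rz":0},{"tx":0.24,"ty":-0.31,"tz":-0.025,"rx":0,"ry":0,"rz":0},{"tx":0.31,"ty":-0.41,"tz":-0.025,"rx":0,"ry":0,"rz":0},{"tx":0.345,"ty":-0.447,"tz":-0.025,"rx":0,"ry":0,"rz":0},{"tx":0.345,"ty":-0.447,"tz":-0.025,"rx":0,"ry":0,"rz":0},{"tx":0.345,"ty":-0.447,"tz":-0.025,"rx":0,"ry":0,"rz":0}]'
python3 - <<'E'
from h import *
c=wrist("w9");to(.430,.2235,.030)
for z in(0,.062,.099):print(z,proj(c,(.430,.2235,z)))
s=bot.capture("scene")["image"][150:270,220:380]
im=np.hstack([cv2.resize(c["image"],(400,300)),cv2.resize(s,(400,300))]);cv2.imwrite("pics/w9b.png",im)
E
```

```text
clock: 23.75
tcp_pos: [0.4313, 0.2248, 0.1709]
eef_rot: [[-1.0, 0.001, 0.002], [0.001, 1.0, 0.0], [-0.002, 0.0, -1.0]]
wrist_force: [-0.1, -0.4, -0.1]
finger_gap: 0.996
gripper_force: 0.0
pos [0.4315 0.225  0.171 ] t [ 0.004 -0.004  0.352] r [ 0.     0.002 -0.002] clk 23.8
0 [313.21355186 210.50620185]
0.062 [312.85046099 233.3926568 ]
0.099 [312.54469083 252.66605489]
```

View pics/w9b.png

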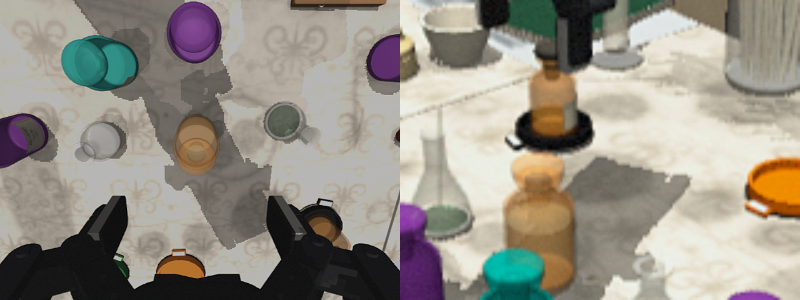

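The black-stopper bottle stands upright in its stand at (550,100). The orange bottle is centred at about (197,145) in the half view, with the flask and clear bottle well clear of the fingers.

```bash

python3 -m pendant '[{"tx":0.007,"ty":-0.002,"tz":0.06,"rx":0,"ry":0,"rz":0},{"tx":0.007,"ty":-0.002,"tz":0.14,"rx":0,"ry":0,"rz":0},{"tx":0.007,"ty":-0.002,"tz":0.22,"rx":0,"ry":0,"rz":0},{"tx":0.007,"ty":-0.002,"tz":0.29,"rx":0,"ry":0,"rz":0},{"tx":0.007,"ty":-0.002,"tz":0.33,"rx":0,"ry":0,"rz":0},{"tx":0.007,"ty":-0.002,"tz":0.345,"rx":0,"ry":0,"rz":0},{"tx":0.007,"ty":-0.002,"tz":0.35,"rx":0,"ry":0,"rz":0},{"tx":0.007,"ty":-0.002,"tz":0.35,"rx":0,"ry":0,"rz":0}]'
python3 -m pendant '[{"tx":0,"ty":0,"tz":0,"rx":0,"ry":0,"rz":0},{"tx":0,"ty":0,"tz":0,"rx":0,"ry":0,"rz":0},{"tx":0,"ty":0,"tz":0,"rx":0,"ry":0,"rz":0},{"tx":0,"ty":0,"tz":0,"rx":0,"ry":0,"rz":0},{"tx":0,"ty":0,"tz":0,"rx":0,"ry":0,"rz":0},{"tx":0,"ty":0,"tz":0,"rx":0,"ry":0,"rz":0},{"tx":0,"ty":0,"tz":0,"rx":0,"ry":0,"rz":0},{"tx":0,"ty":0,"tz":0,"rx":0,"ry":0,"rz":0}]' -1
python3 - <<'E'
from h import *
to(.6635,.198,.19)
E
```

```text
clock: 24.85
tcp_pos: [0.4288, 0.2235, 0.0319]
eef_rot: [[-1.0, 0.002, 0.003], [0.002, 1.0, 0.001], [-0.003, 0.001, -1.0]]
wrist_force: [0.3, 0.6, -0.2]
finger_gap: 0.998
gripper_force: 0.0
clock: 25.85
tcp_pos: [0.4286, 0.2233, 0.0321]
eef_rot: [[-1.0, 0.002, 0.002], [0.002, 1.0, 0.001], [-0.002, 0.001, -1.0]]
wrist_force: [-1.3, -0.7, 8.0]
finger_gap: 0.591
gripper_force: 61.2
pos [0.4286 0.2233 0.0321] t [-0.588 -0.062 -0.393] r [ 0.001  0.003 -0.003] clk 25.85
```

```bash

python3 -m pendant '[{"tx":0,"ty":0,"tz":-0.05,"rx":0,"ry":0,"rz":0},{"tx":0,"ty":0,"tz":-0.13,"rx":0,"ry":0,"rz":0},{"tx":-0.08,"ty":-0.01,"tz":-0.2,"rx":0,"ry":0,"rz":0},{"tx":-0.2,"ty":-0.02,"tz":-0.2,"rx":0,"ry":0,"rz":0},{"tx":-0.32,"ty":-0.03,"tz":-0.2,"rx":0,"ry":0,"rz":0},{"tx":-0.43,"ty":-0.05,"tz":-0.2,"rx":0,"ry":0,"rz":0},{"tx":-0.5,"ty":-0.062,"tz":-0.2,"rx":0,"ry":0,"rz":0},{"tx":-0.5,"ty":-0.062,"tz":-0.2,"rx":0,"ry":0,"rz":0}]'
python3 - <<'E'
from h import *
to(.6635,.198,.037)
c=wrist("w10");print("stand centre at",proj(c,(.6635,.198,.013)),ray(c,K(c)[1],K(c)[2],.013))
s=bot.capture("scene")["image"][150:270,300:460]
im=np.hstack([cv2.resize(c["image"],(400,300)),cv2.resize(s,(400,300))]);cv2.imwrite("pics/w10b.png",im)
E
```

```text
clock: 26.85
tcp_pos: [0.6298, 0.1963, 0.1114]
eef_rot: [[-1.0, 0.004, 0.003], [0.004, 1.0, -0.001], [-0.003, -0.001, -1.0]]
wrist_force: [-0.6, -0.3, -1.3]
finger_gap: 0.594
gripper_force: 62.6
pos [0.6298 0.1963 0.1114] t [-0.084  0.005  0.186] r [-0.001  0.004 -0.006] clk 26.85
stand centre at [317.55122984 286.99860317] [0.628604   0.19638125 0.013     ]
```

View pics/w10b.png

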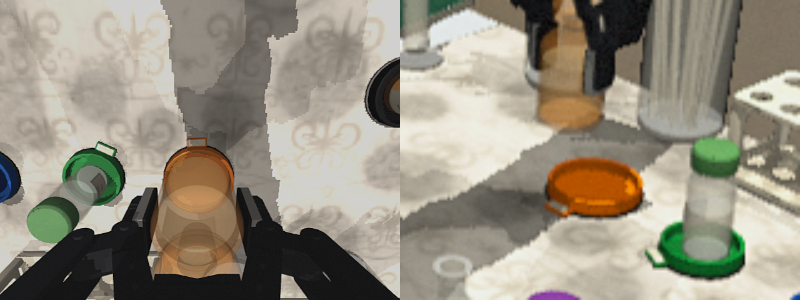

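The orange stand centre is at (199,180), matching the prediction. I'll move over it, then lower.

```bash

python3 -m pendant '[{"tx":-0.04,"ty":0.004,"tz":0.01,"rx":0,"ry":0,"rz":-0.004},{"tx":-0.084,"ty":0.004,"tz":0.04,"rx":0,"ry":0,"rz":-0.004},{"tx":-0.084,"ty":0.004,"tz":0.1,"rx":0,"ry":0,"rz":-0.004},{"tx":-0.084,"ty":0.004,"tz":0.14,"rx":0,"ry":0,"rz":-0.004},{"tx":-0.084,"ty":0.004,"tz":0.165,"rx":0,"ry":0,"rz":-0.004},{"tx":-0.084,"ty":0.004,"tz":0.178,"rx":0,"ry":0,"rz":-0.004},{"tx":-0.084,"ty":0.004,"tz":0.184,"rx":0,"ry":0,"rz":-0.004},{"tx":-0.084,"ty":0.004,"tz":0.184,"rx":0,"ry":0,"rz":-0.004}]'
python3 -m pendant '[{"tx":0,"ty":0,"tz":0.002,"rx":0,"ry":0,"rz":0},{"tx":0,"ty":0,"tz":0.003,"rx":0,"ry":0,"rz":0},{"tx":0,"ty":0,"tz":0.003,"rx":0,"ry":0,"rz":0}]'
```

```text
clock: 27.95
tcp_pos: [0.6621, 0.1995, 0.0385]
eef_rot: [[-1.0, -0.001, 0.002], [-0.001, 1.0, 0.0], [-0.002, 0.0, -1.0]]
wrist_force: [-0.6, 0.5, -1.5]
finger_gap: 0.593
gripper_force: 62.6
clock: 28.32
tcp_pos: [0.6619, 0.1994, 0.037]
eef_rot: [[-1.0, -0.001, 0.002], [-0.001, 1.0, 0.0], [-0.002, 0.0, -1.0]]
wrist_force: [0.0, -0.3, -1.4]
finger_gap: 0.588
gripper_force: 62.6
```

```bash

python3 -m pendant '[{"tx":0,"ty":0,"tz":0.001,"rx":0,"ry":0,"rz":0},{"tx":0,"ty":0,"tz":0.002,"rx":0,"ry":0,"rz":0},{"tx":0,"ty":0,"tz":0.0025,"rx":0,"ry":0,"rz":0},{"tx":0,"ty":0,"tz":0.0025,"rx":0,"ry":0,"rz":0}]'
```

```text
clock: 28.82
tcp_pos: [0.6619, 0.1994, 0.0363]
eef_rot: [[-1.0, -0.001, 0.002], [-0.001, 1.0, 0.0], [-0.002, 0.0, -1.0]]
wrist_force: [-3.0, -0.7, 4.0]
finger_gap: 0.594
gripper_force: 62.7
```

Contact is felt at the expected height, so I'll release, rise and take a final look.

```bash

python3 -m pendant '[{"tx":0,"ty":0,"tz":0,"rx":0,"ry":0,"rz":0},{"tx":0,"ty":0,"tz":0,"rx":0,"ry":0,"rz":0},{"tx":0,"ty":0,"tz":0,"rx":0,"ry":0,"rz":0},{"tx":0,"ty":0,"tz":0,"rx":0,"ry":0,"rz":0},{"tx":0,"ty":0,"tz":0,"rx":0,"ry":0,"rz":0}]' 1
python3 -m pendant '[{"tx":0,"ty":0,"tz":-0.04,"rx":0,"ry":0,"rz":0},{"tx":0,"ty":0,"tz":-0.1,"rx":0,"ry":0,"rz":0},{"tx":0,"ty":0,"tz":-0.2,"rx":0,"ry":0,"rz":0},{"tx":0,"ty":0,"tz":-0.3,"rx":0,"ry":0,"rz":0},{"tx":0,"ty":0,"tz":-0.4,"rx":0,"ry":0,"rz":0},{"tx":0.1,"ty":0,"tz":-0.5,"rx":0,"ry":0,"rz":0},{"tx":0.2,"ty":0,"tz":-0.5,"rx":0,"ry":0,"rz":0},{"tx":0.3,"ty":0,"tz":-0.5,"rx":0,"ry":0,"rz":0}]'
python3 -m pendant '[{"tx":0.05,"ty":0,"tz":-0.2,"rx":0,"ry":0,"rz":0},{"tx":0.05,"ty":0,"tz":-0.2,"rx":0,"ry":0,"rz":0},{"tx":0.05,"ty":0,"tz":-0.2,"rx":0,"ry":0,"rz":0},{"tx":0.05,"ty":0,"tz":-0.2,"rx":0,"ry":0,"rz":0},{"tx":0.05,"ty":0,"tz":-0.2,"rx":0,"ry":0,"rz":0}]'
python3 - <<'E'
from h import *
c=wrist("w11")
s=bot.capture("scene")["image"][160:325,235:500]
im=np.hstack([cv2.resize(c["image"],(400,300)),cv2.resize(s,(400,300))]);cv2.imwrite("pics/w11b.png",im)
E
```

```text
clock: 29.45
tcp_pos: [0.6618, 0.1994, 0.0359]
eef_rot: [[-1.0, -0.001, 0.002], [-0.001, 1.0, -0.0], [-0.002, -0.0, -1.0]]
wrist_force: [-0.6, -0.6, -0.9]
finger_gap: 0.999
gripper_force: 0.0
clock: 30.45
tcp_pos: [0.541, 0.1994, 0.2384]
eef_rot: [[-1.0, -0.001, 0.005], [-0.001, 1.0, 0.002], [-0.005, 0.002, -1.0]]
wrist_force: [-0.0, 0.3, 0.1]
finger_gap: 0.998
gripper_force: 0.0
clock: 31.08
tcp_pos: [0.521, 0.1989, 0.3146]
eef_rot: [[-1.0, -0.001, -0.0], [-0.001, 1.0, -0.001], [0.0, -0.001, -1.0]]
wrist_force: [0.1, -0.6, 0.8]
finger_gap: 1.002
gripper_force: 0.0
```

View pics/w11b.png

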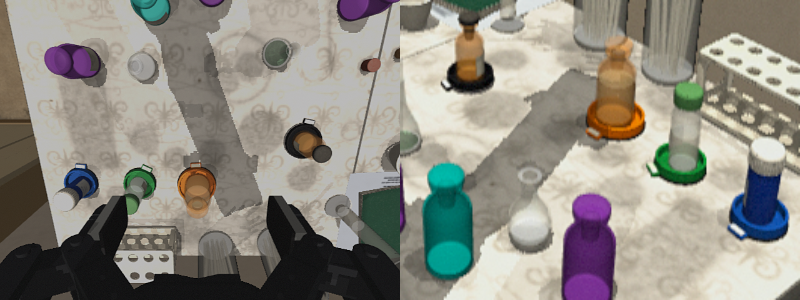

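All four bottles stand upright inside their stands: black (470,60), orange (615,95), green (685,140) and blue (763,195). The flask and the clear bottle have not moved.

```bash
python3 -c "
from plant import bot
print(bot.job_done())"
```

```text
the job is handed in; nothing more can be done
None
```

All four bottles stand upright in the stands of their own colour, the green flask and clear bottle were left where they stood, and the job was handed in at about 31 s of the 99 s allowed; the judge's result was not shown.

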